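# Gang up foam blocks in the taper-cutting jig and hold the board at its set angle

### The arm

A 6-joint arm with a two-finger parallel gripper is mounted at the origin on a cart in front of the work surface, level with it; the furniture and walls round the work are solid. World frame = base frame: x ahead of the robot, y to its left, z up, the work surface at z = 0. Lengths are in m, angles in rad, forces in N, time in s.
With the tool pointing down it reaches from about 0.25 to 0.725 m from the base axis. Payload 4 kg.
Tool frame: the origin (TCP) lies on the centre line of the jaws, within the pads' length; the fingertips stand 22 mm ahead of it and the grasp point (between the pads) lies 3 mm ahead of it; z points along the fingers, y is the line along which they close (so a half turn about z gives the same grasp; the last joint's range is limited). The gripper opens to 85 mm and grips with 20 to 120 N. Pads are 22 mm wide; open, the fingers measure 114 mm over their backs; the gripper's body (76 mm by 85 mm) begins 54 mm behind the grasp point. The pads swing forward as they close: fully open they stand 13 mm farther back than shut.
Start: joints at [-1.153, 0.241, 0.005, 1.335, 0, 1.571], TCP at [0.203, -0.457, 0.253] pointing down, gripper open.
Joint ranges: [-2.72, 2.72], [-1.05, 1.87], [-1.09, 1.28], [-1.99, 2.15], [-1.42, 1.44], [-3.14, 3.14]. Speed limits (rad/s): [2.79, 2.79, 3.14, 3.14, 3.14, 3.14].

### API

Orientations are given as a unit quaternion [x, y, z, w].
In Python, from workcell import bot gives the robot as it stands.
- The arm moves only by the shell command python3 -m inch 'ROWS'. ROWS is JSON, one flat list of numbers, 7 for each row, row after row: the shift along the world's x, y, z in mm, then the turn, a rotation vector about the world's x, y, z in rad, then the opening in per cent of the stroke, from 0 (shut) to 100 (fully open). A call has 1 to 8 rows; each row is the pose to reach, as a shift and turn from the pose commanded when the call began; what a row does not reach only later rows make up. A row lasts 1/12 s, in which the tool goes at most 41.7 mm and 7.16 degrees, less where a joint would pass 70% of its speed; a pose out of reach is approached as far as the arm can. A call with a gripper value outside its range is refused whole. The fingers move at their own pace and stop on an object; the grip force is fixed at half the most. Time passes only in rows, so rows that repeat a pose let the fingers close. It gives the time, the measured TCP pose, the force, the opening and the grip force at its end, in the units of the state.
- bot.get_obs(): the state, without advancing time (a new reading comes with each control period).
- bot.camera(name): name is "scene" or "top" or "wrist"; returns the picture (400x640x3 uint8, blue, green, red); there is no depth.
- bot.camera_info(name): a dict with "intrinsics" (3x3 intrinsics, pixels), "camera_from_world" (4x4, takes a point from world to camera coordinates); the wrist camera has in their place "hand_eye" (4x4, takes a point from camera to tool coordinates, whose origin is the TCP and whose axes are the flange's). Camera axes: x right, y down, z forward; pixel columns grow to the right and rows downward; lengths in m; the calibration is good to about 2 mm. A picture is of the moment at which its call begins: read the wrist's pose just before it. camera_info takes no time and is no camera call.
- bot.job_done(): hands the job in; it is judged then, once.
Trained networks look in the newest picture that a camera, given by its name, has taken for a name from the list of things; names that differ only in an ending like _2 or _b are one class to them, and where a whole thing is asked for, a point or a joint stands for the part that bears it (a point fixed in the world has none). Each returns a list of dicts, best first, with "confidence" (0 to 1); they miss things now and then, are a little off and sometimes report something else, mostly with a low value. They report only what shows in the picture. A call takes as long as a camera call. They do not tell look-alikes from the thing itself.
- bot.silhouettes(camera, target): "mask" (400x640 bool, what is visible of it) and "uv" ([column, row] in pixels, amid what is visible of it).
- bot.spot_point(camera, target): "uv" ([column, row] in pixels: a listed point, or the origin of a listed thing).
The state is a dict: "clock": time; "joint_pos": joint angles; "joint_vel": joint speeds; "tau": joint torques, N m; "eef_pos": TCP position; "tool_rot": TCP orientation; "ft_force": force on the tool from outside, world axes, zero at the start; "ft_torque": the same for the moment, N m; "grip_width": finger opening in m; "grasp_force": force on a finger pad.
Only numpy, scipy, OpenCV 4.12 (cv2) and the standard library are available. Lean on these libraries where they do the work, as an engineer would, in place of code of your own. Each camera call takes 0.05 s, during which the arm holds its last target. There are 200 camera calls.

### The job

Load the taper-cutting jig for one pass of the hot wire: with its tilting board lying down, put the two brick-shaped foam blocks from the table beside the block already on the board, so that all three lie flat in one neat row, side by side, long sides together, far ends against the end stop. Then lift the board by its handle until its right edge is in line with the steel index arm, which is already set (leave the arm as it is), and finish while still holding the board steady there, because it drops when let go and the cut is made while you hold it. Leave the triangular foam offcuts and the other things on the table where they are.

Things in the scene. Friction and masses are not known exactly. Their poses are not given: they have to be found in the camera images.
- block_0: mint-green foam block, a plain brick 65 mm long (its y axis), 30 mm wide (x), 22 mm high (z), 12 g; origin at the centre of its underside. It already lies on the tilting board near the middle of its width, long side up the board, far end about at the end stop
- block_1: a block exactly like block_0, lying flat on the table to the right of the jig; it can be gripped from above over its 65 mm length. A blue toolbox, fixed, 180 mm high, stands behind the blocks and the rib, its near end 0.61 m ahead of the robot, its left side 0.17 m to the right of centre
- block_2: a block exactly like block_0, also lying flat on the table to the right of the jig; which of the blocks and the wedge lies where changes
- wedge: bystander: triangular mint foam offcut, 37 x 89 x 13 mm, lying among the blocks; origin at the centre of its underside
- jig: taper jig on a fixed plywood base 215 (x) x 190 (y) mm; origin under its middle, x from handle side to hinge side, y left. Two cheeks with aluminium-capped rails for the hot wire, 12 mm thick, centres 149 mm apart, tops 85 mm above the table, from x = -20 to 100 mm; the tilting board lies between. Hinge pin along y at x = 85 mm, 36 mm above the table. An upright quadrant plate with 5 degree ticks stands on the right, to 110 mm height
- tilt_board (a joint): angle of the tilting board, rad: 0 = level on its rests (the start), growing as its handle end rises; free to 0.9, falls back when let go. The board is wood, 132 mm wide, 12 mm thick, about 0.45 kg, reaching 183 mm forward from the hinge pin (pin at mid thickness); its top is 42 mm above the table when level. Holding it at the handle takes about 2 N
- board_stop (a point): point on the board's top at the foot of the end stop's front face, mid width; x along the board towards the hinge pin (34 mm away), y left along the hinge, z square out of the board's top. The end stop is a wooden strip across the board, 8 mm high, 14 thick, 126 long. A block in place has its origin 32.5 mm on the -x side of this point, at z = 0, its y axis along this x axis
- board_handle (a point): middle of the handle: a wooden tongue 22 mm wide (y), 12 mm thick (z), reaching 82 mm forward from the middle of the board's front edge, round-ended; this point is 47 mm in front of that edge, 230 mm from the hinge pin, at mid thickness, 36 mm above the table when level. Same axes as board_stop. Grip it from above across its width
- index_arm (a joint): angle at which the index arm is set, rad, in the same measure as tilt_board (equal values = board and arm in line), 0.27 to 0.45, different each time. The arm is a flat steel bar 12 mm high and 7 mm thick on the hinge pin, 165 mm long, outside the quadrant on the jig's right, held by stiff friction, with a brass wing nut. Do not move it
- index_tip (a point): top edge of the index arm at its free end, 163 mm from the hinge pin and 6 mm above the arm's middle line; the arm's top is in one plane with the board's top when they are in line
- wood_rib: bystander: wooden throwing rib with a hole, 59 x 84 x 6 mm, flat on the table; origin under its centre
- foam_offcut_3: bystander: small triangular foam offcut, 29 x 43 x 13 mm, by the right edge of the table; origin under its centre
- tape: bystander: blue roll of masking tape, 104 mm across, 24 mm high, at the table's near left corner; origin under its centre
- clamp: bystander: orange spring clamp, 67 x 140 x 24 mm, lying at the near edge of the table, before the jig; origin under its centre
There are look-alikes about, which are no part of the job. Leave any turquoise look-alike of the block_2 alone.

How it is judged:
On the way:
1. all three blocks lie in a neat row against the end stop, let go, while the board is still down (x of block_0 in the frame of board_stop between -0.0435 and -0.029 m and z of block_0 in the frame of board_stop between -0.004 and 0.006 m and angle between the y axis of each of block_0, block_1, block_2 and the x axis of board_stop, either way round below 0.16 rad and angle between the z axis of each of block_0, block_1, block_2 and the z axis of board_stop, either way round below 0.12 rad and x of block_1 in the frame of board_stop between -0.0435 and -0.029 m and z of block_1 in the frame of board_stop between -0.004 and 0.006 m and x of block_2 in the frame of board_stop between -0.0435 and -0.029 m and z of block_2 in the frame of board_stop between -0.004 and 0.006 m and distance between block_0 and block_1 below 0.078 m and distance between each of block_0, block_1 and block_2 below 0.078 m and contact force between the fingers and block_0 below 0.05 N and contact force between the fingers and block_1 below 0.05 N and contact force between the fingers and block_2 below 0.05 N and value of joint tilt_board below 0.04 rad), for 0.2 s.
At the end, for the whole second after the job is handed in: Fingers hold the board still, within 4 degrees of the index arm; the three untouched blocks lie flat on it in a row: far ends within about 10 mm of the stop, within 9 degrees of the board's length, outermost centres at most 78 mm apart (x of block_0 in the frame of board_stop between -0.0435 and -0.029 m and z of block_0 in the frame of board_stop between -0.004 and 0.006 m and angle between the y axis of each of block_0, block_1, block_2 and the x axis of board_stop, either way round below 0.16 rad and angle between the z axis of each of block_0, block_1, block_2 and the z axis of board_stop, either way round below 0.12 rad and x of block_1 in the frame of board_stop between -0.0435 and -0.029 m and z of block_1 in the frame of board_stop between -0.004 and 0.006 m and x of block_2 in the frame of board_stop between -0.0435 and -0.029 m and z of block_2 in the frame of board_stop between -0.004 and 0.006 m and distance between block_0 and block_1 below 0.078 m and distance between each of block_0, block_1 and block_2 below 0.078 m and contact force between the fingers and block_0 below 0.05 N and contact force between the fingers and block_1 below 0.05 N and contact force between the fingers and block_2 below 0.05 N and angle between the x axis of board_stop and the x axis of index_tip, either way round below 0.07 rad and velocity of joint tilt_board between -0.05 and 0.05 rad/s and value of joint tilt_board above 0.15 rad and contact force between the fingers and tilt_board above 1 N); the arm keeps its last pose, push and grip.
It fails at once if the index arm is shifted from its setting (distance of index_tip from where it was at the start of the episode above 0.008 m).
It fails at once if one of the other loose things (offcuts, rib, tape, clamp) is pushed away by over 3 cm (distance of any of wedge, wood_rib, foam_offcut_3, tape, clamp from where it was at the start of the episode above 0.03 m).
It also fails if it takes over 61 s, if anything falls off the work surface, if the arm or the gripper's body presses on something with over 40 N, if the wrist force passes 120 N, or if a joint passes its speed limit or range.

## Working session

There is one attempt and no reset: what is moved stays moved. The work goes in short steps, Python scripts to look and compute and a shell command to move; the robot and the scene stay as the last step left them, time stands still between calls to the robot, and variables do not carry over. Pictures are saved under pics/ and viewed, at most 10 in all, crops included, and the job is handed in when it is done.

```bash
ls; mkdir -p pics; cat > h.py <<'E'
import numpy as np, cv2, json
from workcell import bot
from scipy.spatial.transform import Rotation as R
def cam(name):
    i=bot.camera_info(name); K=np.array(i["intrinsics"])
    if name=="wrist":
        o=bot.get_obs(); T=np.eye(4); q=o["tool_rot"]; T[:3,:3]=R.from_quat(q).as_matrix(); T[:3,3]=o["eef_pos"]
        W=T@np.array(i["hand_eye"])
    else: W=np.linalg.inv(np.array(i["camera_from_world"]))
    return K,W
def toworld(K,W,uv,z):
    uv=np.atleast_2d(np.array(uv,float)); d=np.c_[uv,np.ones(len(uv))]@np.linalg.inv(K).T@W[:3,:3].T
    s=(z-W[2,3])/d[:,2]; return W[:3,3]+d*s[:,None]
def topix(K,W,p):
    c=(np.atleast_2d(p)-W[:3,3])@W[:3,:3]; c=c@K.T; return c[:,:2]/c[:,2:]
E
python3 - <<'E'
from h import *
for n in ("top","scene"):
    im=bot.camera(n); cv2.imwrite(f"pics/{n}0.png",im)
    K,W=cam(n); print(n,W[:3,3].round(3),K[0,0])
    for t in ("block_0","wedge","jig","wood_rib"):
        for d in bot.silhouettes(n,t):
            m=d["mask"].astype(np.uint8)
            r=cv2.minAreaRect(cv2.findNonZero(m)); 
            bp=toworld(K,W,cv2.boxPoints(r),0.022)
            print(t,round(d["confidence"],2),np.round(d["uv"]),m.sum(),toworld(K,W,[r[0]],0.022).round(3)[0],np.linalg.norm(np.diff(bp,axis=0),axis=1)[:2].round(3))
    for t in ("board_stop","board_handle","index_tip","jig","block_0"):
        z={"board_stop":.042,"board_handle":.036,"index_tip":.1,"jig":0,"block_0":0}[t]
        for d in bot.spot_point(n,t): print(t,round(d["confidence"],2),np.round(d["uv"]),toworld(K,W,[d["uv"]],z).round(3)[0])
o=bot.get_obs();print(o["clock"],o["eef_pos"],o["tool_rot"])
E
```

```text
pics
top [ 0.458 -0.063  1.156] 412.98141630660314
block_0 0.75 [254. 155.] 280 [0.665 0.114 0.022] [0.068 0.034]
block_0 0.69 [357. 225.] 253 [ 0.482 -0.174  0.022] [0.03 0.06]
block_0 0.58 [388. 240.] 221 [ 0.446 -0.258  0.022] [0.062 0.028]
block_0 0.53 [325. 186.] 242 [ 0.588 -0.088  0.022] [0.03  0.066]
wedge 0.77 [421. 219.] 245 [ 0.483 -0.343  0.022] [0.036 0.08 ]
jig 0.88 [256. 170.] 5296 [0.61  0.115 0.022] [0.293 0.201]
wood_rib 0.72 [379. 192.] 475 [ 0.576 -0.237  0.022] [0.075 0.053]
board_stop 0.75 [255. 142.] [0.701 0.107 0.042]
board_handle 0.58 [244. 216.] [0.498 0.132 0.036]
index_tip 0.5 [277. 193.] [0.556 0.038 0.1  ]
jig 0.77 [253. 166.] [0.641 0.117 0.   ]
block_0 0.7 [356. 224.] [ 0.484 -0.175  0.   ]
block_0 0.65 [383. 241.] [ 0.437 -0.252  0.   ]
block_0 0.63 [324. 186.] [ 0.587 -0.083  0.   ]
scene [-0.312 -0.688  0.559] 476.6174064914202
block_0 0.69 [361. 259.] 453 [ 0.431 -0.264  0.022] [0.082 0.061]
block_0 0.65 [336. 242.] 353 [ 0.469 -0.18   0.022] [0.1  0.06]
block_0 0.61 [277. 246.] 907 [ 0.382 -0.071  0.022] [0.103 0.157]
block_0 0.55 [282. 174.] 158 [0.719 0.175 0.022] [0.082 0.08 ]
block_0 0.55 [333. 216.] 233 [ 0.571 -0.095  0.022] [0.036 0.1  ]
jig 0.75 [284. 186.] 3561 [0.66  0.143 0.022] [0.465 0.502]
wood_rib 0.83 [383. 234.] 397 [ 0.548 -0.254  0.022] [0.066 0.08 ]
board_stop 0.67 [299. 176.] [0.686 0.097 0.042]
board_handle 0.6 [247. 197.] [0.506 0.13  0.036]
index_tip 0.62 [288. 176.] [0.561 0.034 0.1  ]
jig 0.57 [285. 195.] [0.634 0.107 0.   ]
block_0 0.82 [362. 264.] [ 0.447 -0.255  0.   ]
block_0 0.77 [330. 217.] [ 0.59  -0.078  0.   ]
block_0 0.62 [340. 247.] [ 0.48  -0.178  0.   ]
block_0 0.59 [298. 177.] [0.758 0.154 0.   ]
block_0 0.46 [287. 176.] [0.745 0.187 0.   ]
block_0 0.17 [454. 241.] [ 0.65  -0.384  0.   ]
1.0 [ 0.20288329 -0.45698926  0.2533033 ] [ 9.78261165e-01  2.07376692e-01 -4.58778291e-07 -1.20584547e-05]
```

View pics/top0.png

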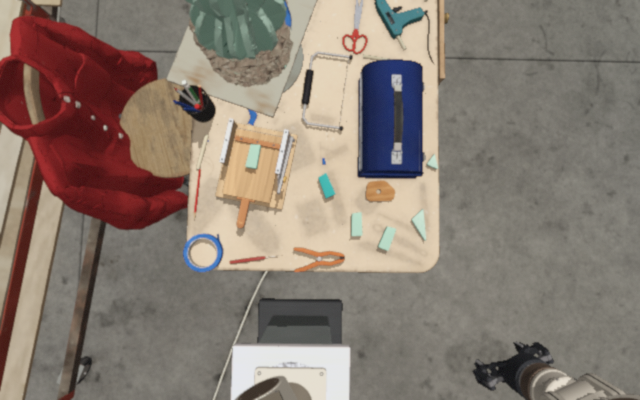

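View pics/scene0.png

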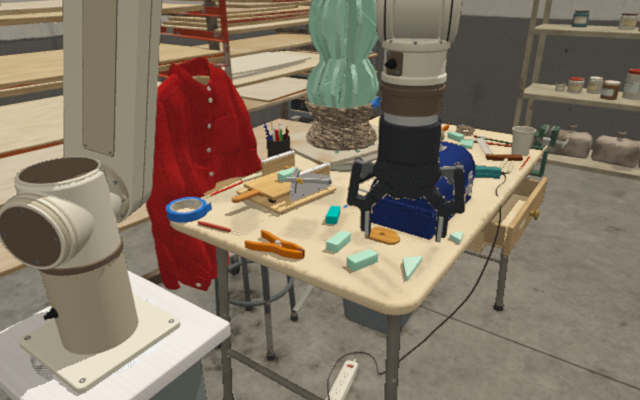

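Top view: mint blocks at (357,225) and (388,240), the mint block on the board at (254,156), the wedge at (421,222). Candidates for the target are:
- (357,225) mint brick: yes
- (388,240) mint brick: yes
- (326,186) turquoise: look-alike, leave alone
- (421,222) and (433,161): triangles, leave alone
- (254,156): block_0

The scene view agrees: mint bricks at (338,242) and (362,260), turquoise at (333,215).

```bash
python3 -m inch '[40,40,0,0,0,0,100, 80,75,0,0,0,0,100, 120,110,0,0,0,0,100, 150,140,0,0,0,0,100, 180,170,0,0,0,0,100, 210,200,0,0,0,0,100, 225,230,0,0,0,0,100, 230,240,0,0,0,0,100]'
python3 - <<'E'
from h import *
print(np.array(bot.camera_info("wrist")["hand_eye"]).round(3))
K,W=cam("wrist"); im=bot.camera("wrist"); cv2.imwrite("pics/w1.png",im)
print(W[:3,3])
for t in ("block_0","wedge","wood_rib"):
    for d in bot.silhouettes("wrist",t):
        m=d["mask"].astype(np.uint8); r=cv2.minAreaRect(cv2.findNonZero(m)); bp=toworld(K,W,cv2.boxPoints(r),0.02)
        e=np.diff(bp,axis=0)[:2]; L=np.linalg.norm(e,axis=1); l=e[L.argmax()]
        print(t,round(d["confidence"],2),np.round(d["uv"]),toworld(K,W,[r[0]],.015)[0].round(3),L.round(3),"ang",np.arctan2(l[1],l[0]).round(3))
E
```

```text
clock: 1.67
eef_pos: [0.4341, -0.2157, 0.2534]
tool_rot: [0.978, 0.207, 0.0, 0.0]
ft_force: [1.0, -0.4, 0.3]
grip_width: 0.0854
grasp_force: 0.0
[[-0.    -0.955 -0.296  0.076]
 [ 1.    -0.    -0.    -0.   ]
 [ 0.    -0.296  0.955 -0.121]
 [ 0.     0.     0.     1.   ]]
[ 0.50300808 -0.18480072  0.37443633]
block_0 0.74 [266.  16.] [ 0.57  -0.096  0.015] [0.031 0.029] ang -1.153
block_0 0.73 [307. 126.] [ 0.484 -0.172  0.015] [0.065 0.029] ang 0.021
wedge 0.92 [433. 172.] [ 0.487 -0.342  0.015] [0.084 0.036] ang 0.057
wedge 0.74 [544.  63.] [ 0.66  -0.393  0.015] [0.042 0.018] ang -0.197
wood_rib 0.58 [390.  73.] [ 0.577 -0.239  0.015] [0.056 0.076] ang -1.543
```

View pics/w1.png

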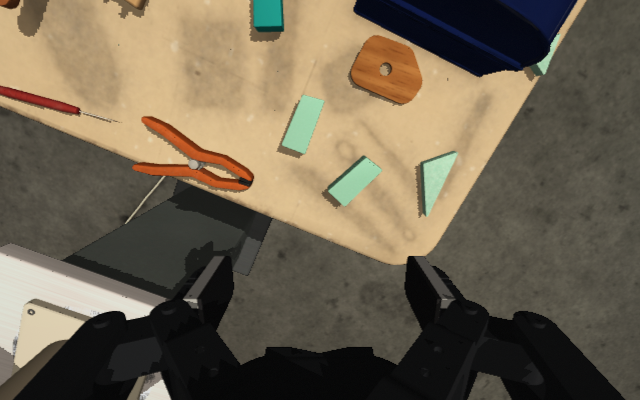

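The wrist view confirms the two mint bricks at (303,125) and (355,181), with turquoise at (268,12) and the wedge at (437,183). The next script measures both bricks, and the jig from the top camera.

```bash
python3 - <<'E'
from h import *
K,W=cam("wrist"); im=cv2.imread("pics/w1.png"); hsv=cv2.cvtColor(im,cv2.COLOR_BGR2HSV)
print(hsv[125,303],hsv[181,355])
m=cv2.inRange(hsv,(65,40,175),(88,140,255)); 
for c in cv2.findContours(m,0,1)[0]:
    if cv2.contourArea(c)<200: continue
    p=toworld(K,W,c[:,0],.022)[:,:2].astype(np.float32); r=cv2.minAreaRect(p*1000); b=cv2.boxPoints(r); e=np.diff(b,axis=0)[:2];L=np.linalg.norm(e,axis=1);l=e[L.argmax()]
    print(np.round(r[0],1),L.round(1),"ang",np.arctan2(l[1],l[0]).round(3),cv2.contourArea(c))
im=cv2.imread("pics/top0.png")[105:245,205:305]; cv2.imwrite("pics/topc.png",cv2.resize(im,None,fx=4,fy=4,interpolation=2))
E
```

```text
[ 67  63 211] [ 67  61 208]
[ 446.8 -257.5] [62.6 27.8] ang -0.352 1012.5
[ 483.1 -172.9] [27.8 63. ] ang 0.052 1195.5
```

View pics/topc.png

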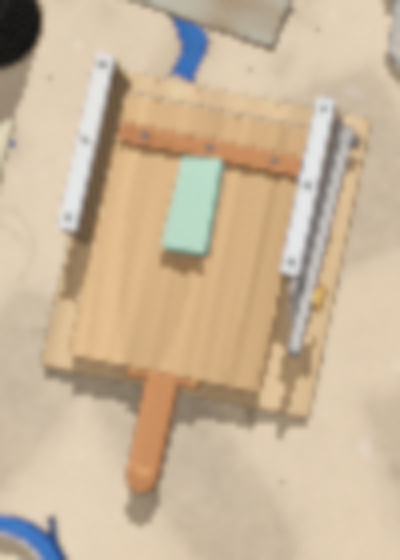

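The crop shows the board lying down, the stop strip across it, and the mint block just off-centre with its far end near the stop. Handle tip is at crop (140,480) and the steel arm is on the right.

```bash
python3 - <<'E'
from h import *
i=bot.camera_info("wrist");K=np.array(i["intrinsics"]);H=np.array(i["hand_eye"])
for uv,y in (((232,258),-.0427),((407,258),.0427)):
    d=H[:3,:3]@np.linalg.inv(K)@[uv[0],uv[1],1]; s=abs(y/d[1]); print((H[:3,3]+s*d).round(4))
print(K[0],bot.get_obs()["joint_pos"].round(3) if hasattr(bot.get_obs()["joint_pos"],'round') else bot.get_obs()["joint_pos"])
E
python3 -m inch '[10,10,-20,0,0,0.12,100, 20,20,-40,0,0,0.24,100, 30,30,-60,0,0,0.36,100, 40,40,-80,0,0,0.48,100, 49,43,-90,0,0,0.6,100, 49,43,-100,0,0,0.72,100, 49,43,-110,0,0,0.84,100, 49,43,-120,0,0,0.96,100]'
python3 -m inch '[0,0,-10,0,0,0.12,100, 0,0,-20,0,0,0.245,100, 0,0,-20,0,0,0.245,100]'
python3 - <<'E'
from h import *
K,W=cam("wrist"); im=bot.camera("wrist"); cv2.imwrite("pics/w2.png",im);hsv=cv2.cvtColor(im,cv2.COLOR_BGR2HSV)
m=cv2.inRange(hsv,(60,40,175),(88,140,255)); 
for c in cv2.findContours(m,0,1)[0]:
    if cv2.contourArea(c)<200: continue
    p=toworld(K,W,c[:,0],.022)[:,:2].astype(np.float32); r=cv2.minAreaRect(p*1000); b=cv2.boxPoints(r); e=np.diff(b,axis=0)[:2];L=np.linalg.norm(e,axis=1);l=e[L.argmax()]
    print(np.round(r[0],1),L.round(1),"ang",np.arctan2(l[1],l[0]).round(3),cv2.contourArea(c))
E
```

```text
[ 0.007  -0.0429  0.0098]
[0.008  0.0425 0.008 ]
[295.51454021   0.         318.80736445] [-4.630e-01  2.100e-01 -3.500e-02  1.326e+00 -1.000e-03  2.258e+00]
clock: 2.53
eef_pos: [0.4808, -0.1762, 0.1327]
tool_rot: [0.771, 0.637, -0.0, -0.0]
ft_force: [-1.1, -0.2, 0.4]
grip_width: 0.0857
grasp_force: 0.0
clock: 2.78
eef_pos: [0.4794, -0.1757, 0.1114]
tool_rot: [0.689, 0.725, -0.001, -0.002]
ft_force: [-0.6, 0.5, 0.2]
grip_width: 0.0855
grasp_force: 0.0
[ 447.8 -257.1] [63.3 28.3] ang -0.351 1922.0
[ 484.2 -172.9] [26.3 63.2] ang 0.052 2329.0
```

View pics/w2.png

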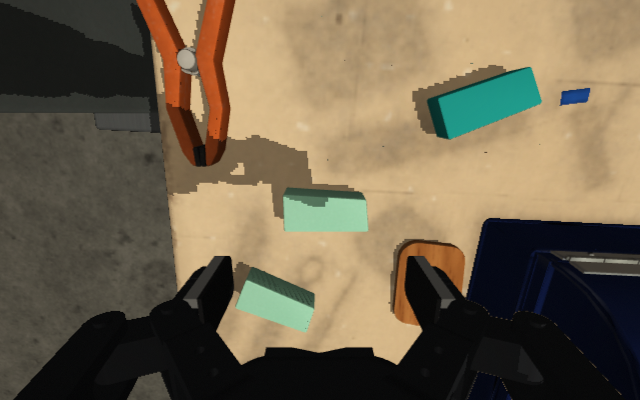

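The wrist is over the first brick, which shows at (325,210). The tool is aligned with it and the rib is clear. Descend and grip.

```bash
python3 -m inch '[3,2,-35,0,0,0,100, 3,2,-70,0,0,0,100, 3,2,-88,0,0,0,100, 3,2,-88,0,0,0,100, 3,2,-88,0,0,0,0, 3,2,-88,0,0,0,0, 3,2,-88,0,0,0,0, 3,2,-88,0,0,0,0]'
```

```text
clock: 3.5
eef_pos: [0.4865, -0.1733, 0.0277]
tool_rot: [0.689, 0.725, 0.001, 0.002]
ft_force: [-0.6, -0.0, 5.0]
grip_width: 0.062
grasp_force: 65.0
```

```bash
python3 -m inch '[0,0,40,0,0,0,0, 0,0,80,0,0,0,0, 0,0,120,0,0,0,0, 0,15,155,0,0,0,0, 10,35,185,0,0,0,0, 25,65,205,0,0,-0.06,0, 45,95,215,0,0,-0.12,0, 65,125,225,0,0,-0.18,0]'
python3 -m inch '[20,33,0,0,0,0,0, 40,66,0,0,0,0,0, 60,99,0,0,0,0,0, 68,110,0,0,0,0,0, 68,110,0,0,0,0,0]'
python3 - <<'E'
from h import *
K,W=cam("wrist"); im=bot.camera("wrist"); cv2.imwrite("pics/w3.png",im)
np.savez("w3.npz",K=K,W=W)
for t in ("board_stop","board_handle","index_tip","block_0"):
    z={"board_stop":.042,"board_handle":.036,"index_tip":.1,"block_0":.042}[t]
    for d in bot.spot_point("wrist",t): print(t,round(d["confidence"],2),np.round(d["uv"]),toworld(K,W,[d["uv"]],z).round(4)[0])
E
```

```text
clock: 4.17
eef_pos: [0.551, -0.0464, 0.2543]
tool_rot: [0.752, 0.659, 0.002, 0.002]
ft_force: [1.4, -0.1, 0.8]
grip_width: 0.0619
grasp_force: 65.0
clock: 4.58
eef_pos: [0.6194, 0.0664, 0.251]
tool_rot: [0.749, 0.662, 0.001, 0.0]
ft_force: [-0.9, 0.1, 0.9]
grip_width: 0.0619
grasp_force: 64.9
board_stop 0.56 [383. 143.] [0.6951 0.1004 0.042 ]
board_handle 0.96 [201. 132.] [0.4973 0.1372 0.036 ]
index_tip 0.8 [264. 228.] [0.5616 0.0399 0.1   ]
block_0 0.97 [319. 253.] [ 0.6088 -0.023   0.042 ]
block_0 0.94 [352. 137.] [0.6617 0.1117 0.042 ]
```

View pics/w3.png

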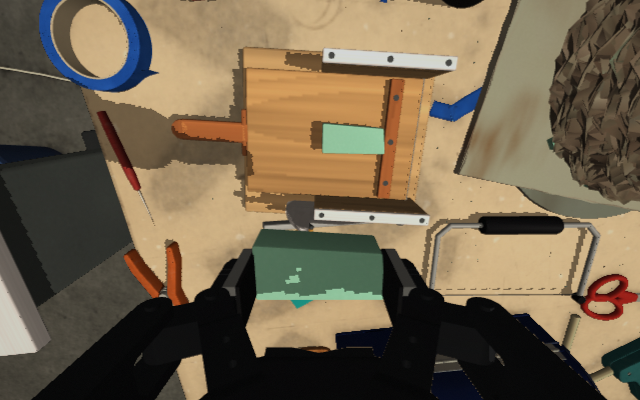

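The wrist view shows the jig: stop strip between (388,80) and (378,197), block_0 at (352,138), handle at (205,130). The gripped block sits level between the fingers at about (318,265).

```bash
python3 - <<'E'
from h import *
f=np.load("w3.npz");K,W=f["K"],f["W"]
def L(a,b,z):
    p=toworld(K,W,[a,b],z); d=p[1]-p[0]; print(p[:,:2].round(4).tolist(),np.arctan2(d[1],d[0]).round(3),np.linalg.norm(d).round(4))
L((335,56),(446,63),.085);L((320,215),(424,219),.085);L((388,80),(378,197),.05);L((247,70),(247,192),.042)
im=cv2.imread("pics/w3.png");hsv=cv2.cvtColor(im,cv2.COLOR_BGR2HSV)
m=cv2.inRange(hsv,(60,40,165),(88,140,255));m[180:]=0
for c in cv2.findContours(m,0,1)[0]:
    if cv2.contourArea(c)<200: continue
    p=toworld(K,W,c[:,0],.064)[:,:2].astype(np.float32); r=cv2.minAreaRect(p*1000); b=cv2.boxPoints(r); e=np.diff(b,axis=0)[:2];l=np.linalg.norm(e,axis=1);v=e[l.argmax()]
    print(np.round(r[0],1),l.round(1),"ang",np.arctan2(v[1],v[0]).round(3),cv2.contourArea(c)); print(b.round(1))
cv2.imwrite("pics/w3c.png",cv2.resize(im[40:235,160:470],(775,488),interpolation=2))
E
```

```text
[[0.6491, 0.1867], [0.7463, 0.169]] -0.18 0.0988
[[0.6178, 0.0411], [0.724, 0.0234]] -0.165 0.1076
[[0.7024, 0.1638], [0.6844, 0.0421]] -1.718 0.123
[[0.5612, 0.1917], [0.5361, 0.0644]] -1.766 0.1297
[661.1 111.3] [63.  28.1] ang -0.15 1538.5
[[627.8 102.1]
 [690.1  92.7]
 [694.3 120.5]
 [632.  129.9]]
```

View pics/w3c.png

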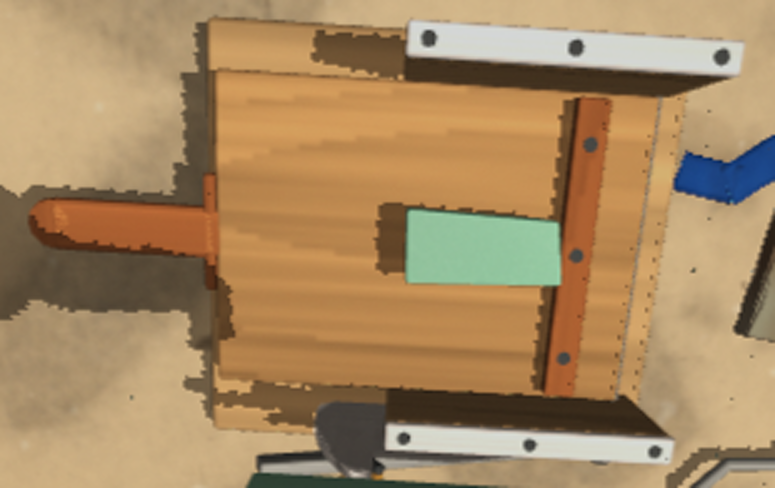

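```bash
python3 -m inch '[15,30,0,0,0,-0.02,0, 30,60,0,0,0,-0.035,0, 45,78,-30,0,0,-0.035,0, 45,78,-70,0,0,-0.035,0, 45,78,-110,0,0,-0.035,0, 45,78,-140,0,0,-0.035,0, 45,78,-145,0,0,-0.035,0, 45,78,-145,0,0,-0.035,0]'
python3 - <<'E'
from h import *
K,W=cam("wrist"); im=bot.camera("wrist"); cv2.imwrite("pics/w4.png",im)
E
```

```text
clock: 5.5
eef_pos: [0.6606, 0.139, 0.1029]
tool_rot: [0.763, 0.647, -0.003, -0.001]
ft_force: [-1.0, -0.4, -0.3]
grip_width: 0.0619
grasp_force: 64.9
```

View pics/w4.png

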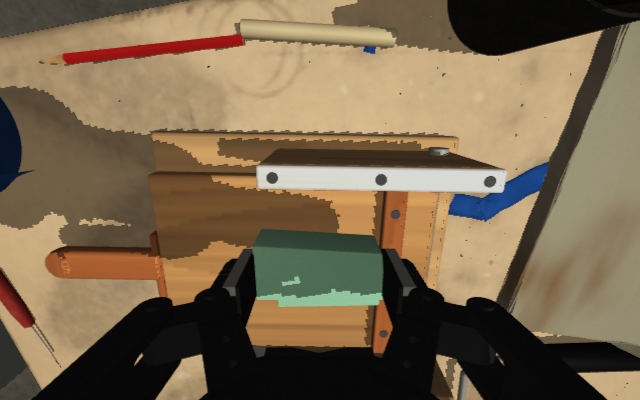

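The wrist view shows the block held above the board, left of block_0 (which is hidden below). The stop's front edge runs (384,190) to (373,345).

```bash
python3 - <<'E'
from h import *
K,W=cam("wrist")
p=toworld(K,W,[(384,192),(373,345)],.05)[:,:2]; print(p.round(4)); d=p[1]-p[0];d/=np.linalg.norm(d); n=np.array([-d[1],d[0]]); print("stop normal yaw",np.arctan2(n[1],n[0]))
t=bot.get_obs()["eef_pos"][:2]; print("tcp to stop",(p[0]-t)@n, bot.get_obs()["eef_pos"])
r=toworld(K,W,[(272,178),(490,181)],.085)[:,:2]; e=r[1]-r[0]; e/=np.linalg.norm(e); m=np.array([-e[1],e[0]]); print("rail yaw",np.arctan2(e[1],e[0]),"tcp to rail",(r[0]-t)@m)
E
```

```text
[[0.707  0.1609]
 [0.6875 0.0461]]
stop normal yaw -0.16899778661861697
tcp to stop 0.040187716361913976 [0.66262646 0.13955132 0.10596098]
rail yaw -0.17863987467468648 tcp to rail 0.044527738961429156
```

```bash
python3 -m inch '[5.5,4.5,0,0,0,0,0, 5.5,4.5,0,0,0,0,0, 5.5,4.5,-15,0,0,0,0, 5.5,4.5,-28,0,0,0,0, 5.5,4.5,-34,0,0,0,0, 5.5,4.5,-34,0,0,0,0, 5.5,4.5,-34,0,0,0,0]'
```

```text
clock: 6.13
eef_pos: [0.6706, 0.1458, 0.077]
tool_rot: [0.762, 0.647, 0.003, 0.002]
ft_force: [-4.7, -0.6, 11.3]
grip_width: 0.0621
grasp_force: 66.3
```

Contact came about 8 mm high, so the block's far end is on the stop strip. Raise, back off 6 mm, lower again.

```bash
python3 -m inch '[0,0,12,0,0,0,0, -6,1,14,0,0,0,0, -6,1,14,0,0,0,0, -6,1,5,0,0,0,0, -6,1,-1,0,0,0,0, -6,1,-1,0,0,0,0, -6,1,-1,0,0,0,0]'
```

```text
clock: 6.72
eef_pos: [0.6616, 0.1466, 0.0695]
tool_rot: [0.762, 0.647, -0.0, -0.001]
ft_force: [-1.6, 0.9, 3.5]
grip_width: 0.0618
grasp_force: 64.7
```

Down on the board. Now slide it gently forward to the stop.

```bash
python3 -m inch '[2,-0.3,1,0,0,0,0, 4,-0.7,1,0,0,0,0, 5,-0.8,1,0,0,0,0, 5,-0.8,1,0,0,0,0]'
```

```text
clock: 7.05
eef_pos: [0.6673, 0.1451, 0.0704]
tool_rot: [0.762, 0.647, -0.0, -0.0]
ft_force: [0.3, -0.2, -0.4]
grip_width: 0.0622
grasp_force: 64.7
```

```bash
python3 -m inch '[1,-0.2,0,0,0,0,0, 2,-0.3,0,0,0,0,0, 3,-0.5,0,0,0,0,0, 3,-0.5,0,0,0,0,0]'
```

```text
clock: 7.38
eef_pos: [0.6684, 0.145, 0.0706]
tool_rot: [0.762, 0.647, -0.002, -0.001]
ft_force: [-3.9, 1.2, 0.3]
grip_width: 0.0619
grasp_force: 65.0
```

```bash
python3 -m inch '[-1,0,0,0,0,0,0, -1,0,0,0,0,0,100, -1,0,0,0,0,0,100, -1,0,0,0,0,0,100, -1,0,0,0,0,0,100, -1,0,40,0,0,0,100, -1,0,80,0,0,0,100, -1,-20,120,0,0,0,100]'
python3 -m inch '[-15,-35,30,0,0,0,100, -30,-70,40,0,0,0,100, -40,-90,50,0,0,0,100, -40,-90,50,0,0,0,100]'
python3 - <<'E'
from h import *
K,W=cam("wrist"); im=bot.camera("wrist"); cv2.imwrite("pics/w5.png",im);np.savez("w5.npz",K=K,W=W)
hsv=cv2.cvtColor(im,cv2.COLOR_BGR2HSV)
m=cv2.inRange(hsv,(60,40,165),(88,140,255))
for c in cv2.findContours(m,0,1)[0]:
    if cv2.contourArea(c)<300: continue
    p=toworld(K,W,c[:,0],.064)[:,:2].astype(np.float32); r=cv2.minAreaRect(p*1000); b=cv2.boxPoints(r); e=np.diff(b,axis=0)[:2];l=np.linalg.norm(e,axis=1);v=e[l.argmax()]
    print(np.round(r[0],1),l.round(1),"ang",np.arctan2(v[1],v[0]).round(3),cv2.contourArea(c))
E
```

```text
clock: 8.05
eef_pos: [0.6689, 0.1291, 0.1896]
tool_rot: [0.761, 0.649, 0.0, -0.001]
ft_force: [1.4, -0.0, 0.4]
grip_width: 0.0853
grasp_force: 0.0
clock: 8.38
eef_pos: [0.6291, 0.0315, 0.2432]
tool_rot: [0.764, 0.645, 0.002, 0.003]
ft_force: [0.6, 0.8, 1.1]
grip_width: 0.0851
grasp_force: 0.0
[661.3 110.5] [63.2 28.3] ang -0.168 1790.5
[669.  144.9] [62.2 28.6] ang -0.181 1995.0
```

View pics/w5.png

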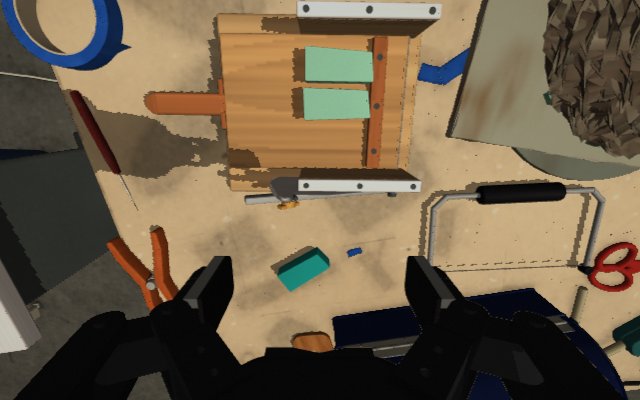

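Both blocks sit straight at the stop: the placed one at (340,65), block_0 at (337,103). Next, fetch the second brick.

```bash
python3 -m inch '[-20,-33,0,0,0,-0.03,100, -42,-67,0,0,0,-0.06,100, -63,-101,0,0,0,-0.09,100, -84,-135,0,0,0,-0.12,100, -105,-169,0,0,0,-0.15,100, -126,-203,0,0,0,-0.183,100, -147,-237,-10,0,0,-0.183,100, -165,-267,-30,0,0,-0.183,100]'
python3 -m inch '[-10,-15,-35,0,0,0,100, -17,-25.5,-70,0,0,0,100, -17,-25.5,-90,0,0,0,100, -17,-25.5,-90,0,0,0,100, -17,-25.5,-90,0,0,0,100]'
python3 - <<'E'
from h import *
K,W=cam("wrist"); im=bot.camera("wrist");hsv=cv2.cvtColor(im,cv2.COLOR_BGR2HSV)
o=bot.get_obs();print(o["eef_pos"])
m=cv2.inRange(hsv,(60,40,165),(88,140,255))
for c in cv2.findContours(m,0,1)[0]:
    if cv2.contourArea(c)<300: continue
    p=toworld(K,W,c[:,0],.022)[:,:2].astype(np.float32); r=cv2.minAreaRect(p*1000); b=cv2.boxPoints(r); e=np.diff(b,axis=0)[:2];l=np.linalg.norm(e,axis=1);v=e[l.argmax()]
    print(np.round(r[0],1),l.round(1),"ang",np.arctan2(v[1],v[0]).round(3),cv2.contourArea(c))
E
```

```text
clock: 9.1
eef_pos: [0.4651, -0.2326, 0.2103]
tool_rot: [0.818, 0.575, 0.001, 0.003]
ft_force: [0.3, -0.1, -0.5]
grip_width: 0.0855
grasp_force: 0.0
clock: 9.52
eef_pos: [0.4469, -0.2554, 0.1174]
tool_rot: [0.818, 0.575, -0.001, -0.002]
ft_force: [0.2, -0.2, 0.4]
grip_width: 0.086
grasp_force: 0.0
[ 0.44823273 -0.25592052  0.11897537]
[ 476.7 -348.5] [22.2 63.6] ang 0.573 798.0
[ 455.5 -261. ] [45.8 26.4] ang -0.344 1326.0
```

```bash
python3 -m inch '[0,-1,-40,0,0,0,100, 0,-1,-80,0,0,0,100, 0,-1,-94,0,0,0,100, 0,-1,-94,0,0,0,100, 0,-1,-94,0,0,0,0, 0,-1,-94,0,0,0,0, 0,-1,-94,0,0,0,0, 0,-1,-94,0,0,0,0]'
```

```text
clock: 10.23
eef_pos: [0.4497, -0.2582, 0.0278]
tool_rot: [0.818, 0.575, 0.001, 0.003]
ft_force: [-0.9, 1.5, 7.1]
grip_width: 0.0619
grasp_force: 65.2
```

```bash
python3 -m inch '[0,0,40,0,0,0,0, 0,0,80,0,0,0,0, 0,10,120,0,0,0,0, 10,25,155,0,0,0.03,0, 25,50,180,0,0,0.08,0, 45,80,195,0,0,0.14,0, 66,114,200,0,0,0.183,0, 87,148,200,0,0,0.183,0]'
python3 -m inch '[21,34,0,0,0,0,0, 42,68,0,0,0,0,0, 63,102,0,0,0,0,0, 84,136,0,0,0,0,0, 105,170,0,0,0,0,0, 117.5,189.5,-20,0,0,0,0, 117.5,189.5,-60,0,0,0,0, 117.5,189.5,-100,0,0,0,0]'
python3 -m inch '[0,0,-18,0,0,0,0, 0,0,-18,0,0,0,0, 0,0,-18,0,0,0,0]'
python3 -c "
from h import *
K,W=cam('wrist');print(bot.get_obs()['eef_pos'],bot.get_obs()['tool_rot']);cv2.imwrite('pics/w6.png',bot.camera('wrist'));print(bot.get_obs()['eef_pos'])"
```

```text
clock: 10.9
eef_pos: [0.5368, -0.1084, 0.2297]
tool_rot: [0.762, 0.647, 0.003, 0.004]
ft_force: [-0.2, 0.1, -1.3]
grip_width: 0.0621
grasp_force: 64.9
clock: 11.57
eef_pos: [0.6551, 0.0831, 0.1275]
tool_rot: [0.761, 0.649, 0.004, 0.003]
ft_force: [0.4, -0.4, -1.3]
grip_width: 0.0623
grasp_force: 64.9
clock: 11.82
eef_pos: [0.6517, 0.0804, 0.1072]
tool_rot: [0.762, 0.647, -0.0, -0.0]
ft_force: [-0.9, -0.0, -0.2]
grip_width: 0.0617
grasp_force: 64.9
[0.65167596 0.08043933 0.10717847] [ 7.62263736e-01  6.47266549e-01 -9.33930995e-05 -4.97655669e-05]
[0.65308311 0.08046821 0.10908408]
```

View pics/w6.png

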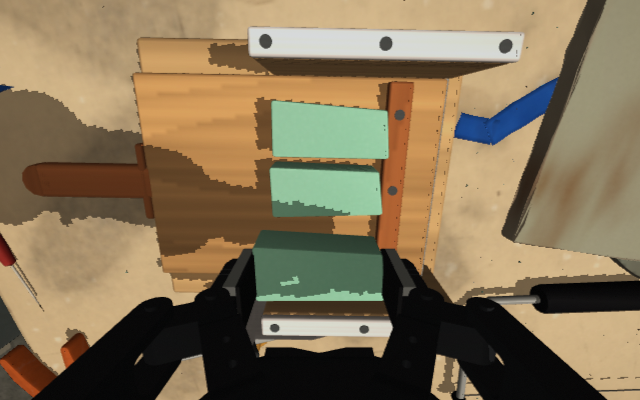

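The third block is held to the right of block_0, with the other two at (330,130) and (325,192). Lower with 2.5 mm more side clearance, then slide to the stop.

```bash
python3 -m inch '[-0.5,-2.5,0,0,0,0,0, -0.5,-2.5,-10,0,0,0,0, -0.5,-2.5,-22,0,0,0,0, -0.5,-2.5,-33,0,0,0,0, -0.5,-2.5,-39,0,0,0,0, -0.5,-2.5,-39,0,0,0,0, -0.5,-2.5,-39,0,0,0,0]'
```

```text
clock: 12.45
eef_pos: [0.6514, 0.0781, 0.0695]
tool_rot: [0.762, 0.647, 0.001, 0.0]
ft_force: [-3.5, 0.9, 7.7]
grip_width: 0.0618
grasp_force: 64.5
```

```bash
python3 -m inch '[0,0,1.5,0,0,0,0, 2,-0.3,1.5,0,0,0,0, 4,-0.7,1.5,0,0,0,0, 4,-0.7,1.5,0,0,0,0, 4,-0.7,1.5,0,0,0,0]'
```

```text
clock: 12.87
eef_pos: [0.6554, 0.0772, 0.0695]
tool_rot: [0.762, 0.647, 0.0, -0.0]
ft_force: [-1.6, 0.1, 5.5]
grip_width: 0.0615
grasp_force: 65.1
```

```bash
python3 -m inch '[0,0,0,0,0,0,100, 0,0,0,0,0,0,100, 0,0,0,0,0,0,100, 0,0,0,0,0,0,100, 0,0,40,0,0,0,100, 0,0,80,0,0,0,100, -10,3,120,0,0,0.1,100, -30,10,130,0,0,0.22,100]'
python3 -m inch '[-20,8,0,0,0,0.12,100, -40,16,0,0,0,0.24,100, -60,24,0,0,0,0.36,100, -80,32,0,0,0,0.48,100, -100,40,0,0,0,0.6,100, -120,48,0,0,0,0.72,100, -125,48,0,0,0,0.84,60, -125,48,0,0,0,0.96,60]'
python3 -m inch '[0,0,0,0,0,0.12,60, 0,0,0,0,0,0.24,60, 0,0,0,0,0,0.36,60, 0,0,0,0,0,0.39,60, 0,0,0,0,0,0.39,60]'
python3 - <<'E'
from h import *
K,W=cam("wrist"); im=bot.camera("wrist"); cv2.imwrite("pics/w7.png",im);np.savez("w7.npz",K=K,W=W)
o=bot.get_obs();print(o["eef_pos"],o["tool_rot"],o["joint_pos"])
hsv=cv2.cvtColor(im,cv2.COLOR_BGR2HSV)
m=cv2.inRange(hsv,(60,40,130),(88,150,255))
for c in cv2.findContours(m,0,1)[0]:
    if cv2.contourArea(c)<300: continue
    p=toworld(K,W,c[:,0],.064)[:,:2].astype(np.float32); r=cv2.minAreaRect(p*1000); b=cv2.boxPoints(r); e=np.diff(b,axis=0)[:2];l=np.linalg.norm(e,axis=1);v=e[l.argmax()]
    print(np.round(r[0],1),l.round(1),"ang",np.arctan2(v[1],v[0]).round(3),cv2.contourArea(c))
for t,z in (("board_stop",.042),("board_handle",.036),("index_tip",.1)):
    for d in bot.spot_point("wrist",t): print(t,round(d["confidence"],2),np.round(d["uv"]),toworld(K,W,[d["uv"]],z).round(4)[0])
E
```

```text
clock: 13.53
eef_pos: [0.6298, 0.0868, 0.2063]
tool_rot: [0.685, 0.728, 0.005, 0.004]
ft_force: [0.7, 1.2, 1.9]
grip_width: 0.0853
grasp_force: 0.0
clock: 14.2
eef_pos: [0.4984, 0.1355, 0.1992]
tool_rot: [0.27, 0.963, -0.0, -0.0]
ft_force: [-0.5, 0.1, 0.2]
grip_width: 0.0635
grasp_force: 0.0
clock: 14.62
eef_pos: [0.5002, 0.1351, 0.199]
tool_rot: [0.082, 0.997, -0.0, 0.0]
ft_force: [-0.0, 1.2, 0.3]
grip_width: 0.0517
grasp_force: 0.0
[0.50017645 0.13504911 0.19899406] [ 8.22789350e-02  9.96609339e-01 -3.72200615e-05 -1.21267097e-07] [ 2.63752582e-01  3.05887828e-01 -5.09009571e-02  1.21403302e+00
 -6.99431340e-05  4.28496692e-01]
[653.1 147.4] [30.7 28.9] ang -0.164 597.0
[649.5 112.9] [39.9 27. ] ang -0.174 727.0
[641.3  79.1] [33.4 27.1] ang -0.213 609.0
board_stop 0.8 [320. 359.] [0.6995 0.1044 0.042 ]
board_stop 0.45 [319. 295.] [0.6134 0.1165 0.042 ]
board_handle 0.76 [324. 191.] [0.5008 0.14   0.036 ]
board_handle 0.29 [352. 332.] [0.6736 0.1464 0.036 ]
board_handle 0.19 [322. 332.] [0.6669 0.111  0.036 ]
index_tip 0.57 [219. 292.] [0.5575 0.0394 0.1   ]
```

View pics/w7.png

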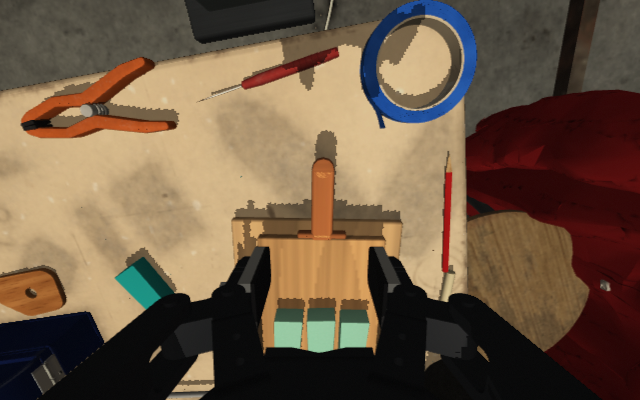

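The view shows three mint blocks side by side with near ends level (about row 310), and the handle at (322,195). The next script triangulates the index tip for the arm angle.

```bash
python3 - <<'E'
from h import *
from scipy.optimize import least_squares
w3=np.load("w3.npz");w5=np.load("w5.npz")
C={"top":cam("top"),"scene":cam("scene"),"w3":(w3["K"],w3["W"]),"w5":(w5["K"],w5["W"])}
obs=[("top",(278,193)),("scene",(288,176)),("w3",(264,226)),("w5",(247,200))]
for n in ("top","scene"):
    bot.camera(n)
    for d in bot.spot_point(n,"index_tip"): print(n,d["confidence"],d["uv"]); 
def tri(o): 
    f=lambda p: np.concatenate([(topix(*C[n],p)[0]-uv)*{"top":2.5,"scene":2}.get(n,1.2) for n,uv in o])
    return least_squares(f,[.55,.04,.1],loss="soft_l1")
psi=-.17;u=np.array([np.cos(psi),np.sin(psi)]);nn=np.array([-u[1],u[0]])
pin=np.array([.6945,.102])+.034*u
for o in [obs]+[obs[:i]+obs[i+1:] for i in range(4)]:
    s=tri(o);p=s.x; r=(pin-p[:2])@u; dz=p[2]-.036
    print(p.round(4),s.fun.round(1),"r",r.round(4),"lat",((p[:2]-pin)@nn).round(4),"theta",(np.arctan2(dz,r)-np.arctan2(6,163)).round(3),"from z",(np.arcsin(dz/.1631)-.0368).round(3),"from r", np.arccos(min(1,r/.1631))-.0368)
E
```

```text
top 0.52 [277.9, 194.3]
scene 0.67 [286.4, 175.1]
[0.5608 0.0379 0.0926] [-1.3 -3.3 -3.   3.8  0.7  1.2 -0.7  0.4] r 0.1549 lat -0.0858 theta 0.313 from z 0.317 from r 0.28119329588321323
[0.5624 0.0394 0.0966] [-3.2  0.3  1.5  1.1 -0.4 -0.3] r 0.1536 lat -0.084 theta 0.339 from z 0.344 from r 0.30653163552478535
[0.5587 0.0365 0.0852] [ 0.7 -0.6  0.1 -0.2 -0.7 -0.2] r 0.1567 lat -0.0875 theta 0.267 from z 0.27 from r 0.24349744143362456
[0.562  0.0372 0.0961] [-0.8 -4.7 -2.1  1.2 -0.1  2.3] r 0.1537 lat -0.0863 theta 0.336 from z 0.34 from r 0.3049737714160627
[0.5605 0.0371 0.0958] [-0.8 -3.3 -2.7  1.7 -0.1  3.5] r 0.1551 lat -0.0866 theta 0.331 from z 0.338 from r 0.2782563568984859
```

```bash
python3 -m inch '[0,2,-40,0,0,0,60, 0,2,-80,0,0,0,60, 0,2,-120,0,0,0,60, 0,2,-150,0,0,0,60, 0,2,-164,0,0,0,60, 0,2,-164,0,0,0,60]'
```

```text
clock: 15.52
eef_pos: [0.4968, 0.1361, 0.0311]
tool_rot: [0.082, 0.997, -0.001, -0.004]
ft_force: [-0.3, -0.3, 0.5]
grip_width: 0.051
grasp_force: 0.0
```

```bash
python3 -m inch '[0,0,6,0,0,0,60, 0,0,6,0,0,0,0, 0,0,6,0,0,0,0, 0,0,6,0,0,0,0, 0,0,6,0,0,0,0, 0,0,6,0,0,0,0]'
```

```text
clock: 16.02
eef_pos: [0.5023, 0.1381, 0.0436]
tool_rot: [0.082, 0.997, 0.002, 0.002]
ft_force: [-0.3, 2.0, 6.3]
grip_width: 0.021
grasp_force: 58.8
```

```bash
python3 -m inch '[0.2,0,4.6,0.003,0.02,0,0, 0.5,-0.1,11.5,0.008,0.049,0,0, 1,-0.2,17.2,0.013,0.074,0,0, 1.6,-0.3,23,0.017,0.099,0,0, 2.4,-0.4,28.6,0.021,0.123,0,0, 3.3,-0.6,34.3,0.025,0.148,0,0, 3.3,-0.6,34.3,0.025,0.148,0,0]'
```

```text
clock: 16.6
eef_pos: [0.5058, 0.1374, 0.077]
tool_rot: [0.082, 0.994, 0.008, -0.073]
ft_force: [2.6, 3.9, -1.6]
grip_width: 0.0207
grasp_force: 59.2
```

```bash
python3 -m inch '[1,-0.1,5.7,0.004,0.025,0,0, 2.2,-0.3,11.3,0.009,0.049,0,0, 3.5,-0.5,17,0.013,0.074,0,0, 5,-0.8,22.4,0.017,0.099,0,0, 6.6,-1.1,28,0.021,0.123,0,0, 8.3,-1.4,33.4,0.025,0.148,0,0, 8.3,-1.4,33.4,0.025,0.148,0,0, 8.3,-1.4,33.4,0.025,0.148,0,0]'
python3 - <<'E'
from h import *
o=bot.get_obs();print(o["eef_pos"],o["tool_rot"])
K,W=cam("wrist");im=bot.camera("wrist");cv2.imwrite("pics/w8.png",im);np.savez("w8.npz",K=K,W=W)
for n in ("top","scene","wrist"):
    im=bot.camera(n);cv2.imwrite(f"pics/{n}9.png",im)
    for t in ("index_tip","board_stop","board_handle","block_0"):
        for d in bot.spot_point(n,t): print(n,t,round(d["confidence"],2),d["uv"])
th=.3;psi=-.17;u=np.array([np.cos(psi),np.sin(psi)]);nn=np.array([-u[1],u[0]]);pin=np.array([.728,.0962])
for th in (.27,.3,.33,.36,.4):
    r=.163*np.cos(th)+-.006*np.sin(th); p=np.r_[pin-r*u-.086*nn,.036+.163*np.sin(th)+.006*np.cos(th)]
    print(th,p.round(4),[topix(*cam(n),p)[0].round(1) for n in ("top","scene","wrist")])
E
```

```text
clock: 17.27
eef_pos: [0.5138, 0.136, 0.1088]
tool_rot: [0.081, 0.986, 0.014, -0.146]
ft_force: [5.5, 3.8, -2.9]
grip_width: 0.0206
grasp_force: 59.4
[0.5137989  0.13598528 0.10878262] [ 0.08103082  0.98580651  0.0139633  -0.14637127]
top index_tip 0.77 [278.6, 193.1]
top board_stop 0.86 [256.3, 140.9]
top board_stop 0.74 [417.4, 223.0]
top block_0 0.65 [263.8, 158.5]
top block_0 0.57 [253.2, 152.8]
top block_0 0.55 [323.0, 187.4]
top block_0 0.53 [239.5, 151.9]
scene index_tip 0.8 [285.1, 176.6]
scene board_stop 0.41 [286.0, 175.5]
scene board_handle 0.92 [243.0, 172.0]
scene board_handle 0.53 [284.0, 176.4]
scene block_0 0.71 [332.6, 216.3]
scene block_0 0.68 [278.2, 169.3]
scene block_0 0.5 [289.5, 172.8]
scene block_0 0.48 [297.0, 174.0]
wrist board_handle 0.81 [317.3, 272.0]
wrist block_0 0.77 [69.2, 382.1]
0.27 [0.5602 0.0377 0.0853] [array([277.8, 192.2]), array([286.5, 180.6]), array([154.5, 383.2])]
0.3 [0.5617 0.0375 0.0899] [array([277.8, 191.4]), array([286.9, 178.8]), array([149.7, 391.5])]
0.33 [0.5634 0.0372 0.0945] [array([277.7, 190.6]), array([287.3, 177. ]), array([144.6, 400.4])]
0.36 [0.5652 0.0369 0.099 ] [array([277.7, 189.8]), array([287.8, 175.1]), array([139.3, 410.2])]
0.4 [0.5678 0.0364 0.105 ] [array([277.7, 188.5]), array([288.5, 172.7]), array([131.8, 424.5])]
```

```bash
python3 - <<'E'
from h import *
psi=-.17;u=np.array([np.cos(psi),np.sin(psi),0]);nn=np.array([-u[1],u[0],0]);pin=np.array([.728,.0962,.036])
def box(th,x0,x1,lat,w,h):  # distance x0..x1 from pin
    a=-u*np.cos(th)+np.array([0,0,np.sin(th)]); c=u*np.sin(th)+np.array([0,0,np.cos(th)])
    return np.array([pin+a*x+nn*(lat+y)+c*z for x in(x0,x1) for y in(-w/2,w/2) for z in(-h/2,h/2)])
def render(KW,P,off):
    h=cv2.convexHull((topix(*KW,P)+off).astype(np.float32)); m=np.zeros((1600,2560),np.uint8); cv2.fillConvexPoly(m,np.round(h*4).astype(np.int32),1); return m
for n in ("scene","top"):
    im=bot.camera(n);KW=cam(n)
    for d in bot.silhouettes(n,"index_arm")[:2]:
        M=cv2.resize(d["mask"].astype(np.uint8),(2560,1600),interpolation=0)
        ys,xs=np.nonzero(d["mask"]); A=np.c_[xs,ys]; print(n,"arm",round(d["confidence"],2),len(xs),xs.min(),xs.max(),ys.min(),ys.max(), [ (x,ys[xs==x].min(),ys[xs==x].max()) for x in range(xs.min(),xs.max()+1,3)])
        best=[]
        for th in np.arange(.2,.5,.01):
            for ox in (-1.5,0,1.5):
                for oy in (-1.5,-.75,0,.75,1.5):
                    R_=render(KW,box(th,0,.165,-.09,.007,.012),(ox,oy)); best.append(((M&R_).sum()/(M|R_).sum(),th,ox,oy))
        best.sort(reverse=True); print(np.round(best[:8],3).tolist())
    P=box(.33,0,.165,-.09,.007,.012); print("pred",topix(*KW,P).round(1).tolist())
E
```

```text
scene arm 0.51 263 285 330 177 184 [(285, np.int64(178), np.int64(180)), (288, np.int64(177), np.int64(181)), (291, np.int64(177), np.int64(181)), (294, np.int64(177), np.int64(181)), (297, np.int64(178), np.int64(182)), (300, np.int64(178), np.int64(183)), (303, np.int64(178), np.int64(182)), (306, np.int64(178), np.int64(182)), (309, np.int64(177), np.int64(182)), (312, np.int64(177), np.int64(183)), (315, np.int64(178), np.int64(183)), (318, np.int64(178), np.int64(183)), (321, np.int64(178), np.int64(183)), (324, np.int64(178), np.int64(183)), (327, np.int64(178), np.int64(184)), (330, np.int64(179), np.int64(183))]
[[0.807, 0.33, 0.0, 0.0], [0.804, 0.32, 0.0, -0.75], [0.796, 0.31, 0.0, -0.75], [0.79, 0.34, 0.0, 0.0], [0.789, 0.33, -1.5, 0.0], [0.789, 0.32, -1.5, -0.75], [0.784, 0.34, -1.5, 0.0], [0.779, 0.35, 0.0, 0.75]]
pred [[330.0, 184.0], [331.0, 179.9], [328.2, 183.3], [329.2, 179.2], [287.8, 182.2], [288.7, 177.7], [285.9, 181.5], [286.9, 177.0]]Traceback (most recent call last):
  File "<stdin>", line 12, in <module>
    return umr_minimum(a, axis, None, out, keepdims, initial, where)
ValueError: zero-size array to reduction operation minimum which has no identity
```

Best arm angle is about 0.33. The board is at about 0.295, so raise it a bit more and check it by the same method.

```bash
python3 -m inch '[0.8,-0.1,2.5,0.002,0.0115,0,0, 1.7,-0.3,5,0.004,0.023,0,0, 2.5,-0.4,7.6,0.006,0.0345,0,0, 2.5,-0.4,7.6,0.006,0.0345,0,0, 2.5,-0.4,7.6,0.006,0.0345,0,0, 2.5,-0.4,7.6,0.006,0.0345,0,0]'
python3 - <<'E'
from h import *
psi=-.17;u=np.array([np.cos(psi),np.sin(psi),0]);nn=np.array([-u[1],u[0],0]);pin=np.array([.728,.0962,.036])
def pt(th,x,lat,z): return pin+x*(-u*np.cos(th)+np.array([0,0,np.sin(th)]))+nn*lat+z*(u*np.sin(th)+np.array([0,0,np.cos(th)]))
q=bot.get_obs()["tool_rot"]; zax=R.from_quat(q).apply([0,0,1]); print("tool tilt",np.arccos(-zax[2]).round(4),bot.get_obs()["eef_pos"])
t=bot.get_obs()["eef_pos"]; print("angle by height", np.arctan2(t[2]-.036,(pin-t)@u)-.005/.23)
for n in ("scene","top"):
    im=bot.camera(n);KW=cam(n);cv2.imwrite(f"pics/{n}10.png",im)
    for d in bot.spot_point(n,"board_handle"): print(n,d["confidence"],d["uv"])
    for d in bot.silhouettes(n,"block_0"): print("block",n,round(d["confidence"],2),np.round(d["uv"]),d["mask"].sum())
    for d in bot.silhouettes(n,"tilt_board")[:1]:
        ys,xs=np.nonzero(d["mask"]); print(n,"board",d["confidence"],len(xs),[(x,int(ys[xs==x].min()),int(ys[xs==x].max())) for x in sorted(set(xs))[::4]])
    for th in (.27,.3,.33,.36): print(th,"handle",topix(*KW,pt(th,.23,0,0)).round(1),"near right corner top/bot",topix(*KW,[pt(th,.183,-.066,.006),pt(th,.183,-.066,-.006)]).round(1).tolist(),"near left top",topix(*KW,pt(th,.183,.066,.006)).round(1).tolist(),"tip",topix(*KW,pt(th,.265,0,.006)).round(1))
E
```

```text
clock: 18.77
eef_pos: [0.5164, 0.1355, 0.1161]
tool_rot: [0.081, 0.983, 0.015, -0.163]
ft_force: [5.9, 3.8, -3.2]
grip_width: 0.0208
grasp_force: 59.4
tool tilt 0.329 [0.51635484 0.13552161 0.11614695]
angle by height 0.33470549362495383
scene 0.61 [242.8, 169.0]
block scene 0.58 [282. 165.] 90
block scene 0.57 [329. 215.] 243
block scene 0.54 [294. 166.] 114
0.27 handle [[245.1 174.7]] near right corner top/bot [[275.6, 178.8], [274.9, 183.3]] near left top [[244.5, 166.1]] tip [[234.4 172.6]]
0.3 handle [[245.5 172.1]] near right corner top/bot [[276.1, 176.7], [275.2, 181.2]] near left top [[244.8, 164.1]] tip [[234.9 169.6]]
0.33 handle [[246.  169.5]] near right corner top/bot [[276.5, 174.6], [275.6, 179.1]] near left top [[245.2, 162.2]] tip [[235.5 166.5]]
0.36 handle [[246.5 166.9]] near right corner top/bot [[277.0, 172.6], [276.0, 177.1]] near left top [[245.7, 160.3]] tip [[236.2 163.5]]
block top 0.78 [324. 189.] 267
block top 0.72 [264. 154.] 278
block top 0.71 [254. 153.] 306
block top 0.47 [247. 148.] 112
top board 0.56 1309 [(np.int64(241), 129, 131), (np.int64(245), 129, 174), (np.int64(249), 130, 191), (np.int64(253), 131, 195), (np.int64(257), 132, 196), (np.int64(261), 132, 196), (np.int64(265), 133, 198), (np.int64(269), 134, 193), (np.int64(273), 135, 177), (np.int64(277), 136, 158), (np.int64(281), 137, 141)]
0.27 handle [[239.3 210.8]] near right corner top/bot [[268.6, 197.8], [268.8, 199.4]] near left top [[218.4, 188.3]] tip [[235.6 223. ]]
0.3 handle [[239.  209.9]] near right corner top/bot [[268.5, 197.0], [268.7, 198.7]] near left top [[218.0, 187.5]] tip [[235.2 222. ]]
0.33 handle [[238.7 208.9]] near right corner top/bot [[268.4, 196.1], [268.6, 198.0]] near left top [[217.7, 186.5]] tip [[234.8 220.9]]
0.36 handle [[238.4 207.9]] near right corner top/bot [[268.3, 195.2], [268.5, 197.2]] near left top [[217.4, 185.5]] tip [[234.5 219.6]]
```

```bash
python3 - <<'E'
from h import *
psi=-.17;u=np.array([np.cos(psi),np.sin(psi),0]);nn=np.array([-u[1],u[0],0]);pin=np.array([.728,.0962,.036])
def pt(th,x,lat,z): return pin+x*(-u*np.cos(th)+np.array([0,0,np.sin(th)]))+nn*lat+z*(u*np.sin(th)+np.array([0,0,np.cos(th)]))
KW=cam("top");hsv=cv2.cvtColor(cv2.imread("pics/top10.png"),cv2.COLOR_BGR2HSV);m=cv2.inRange(hsv,(58,35,110),(90,160,255));m[:120]=0;m[:,300:]=0
print("\n".join("".join("#" if v else "." for v in r) for r in m[136:172,232:275]))
for l in (.036,.002,-.031): print(l,topix(*KW,[pt(.33,.034,l,.028),pt(.33,.099,l,.028)]).round(1).tolist())
o=bot.get_obs();print(o["eef_pos"],o["ft_force"],o["joint_vel"],o["clock"])
E
```

```text
...........................................
...........................................
...........####............................
...........#####...........................
...........#####.........#.................
...........#####...########................
..........######...#########...............
..........######...##########....#######...
..........#####....#########....##########.
..........#####...##########....##########.
..........#####...##########....##########.
..........####...##########.....#########..
..........####...##########....##########..
..........####...##########....##########..
...........###...##########....##########..
...........##...##########....##########...
...........##...##########....##########...
...........##...##########....##########...
...........#...###########...##########....
...............##########....##########....
...............##########....##########....
..............###########...###########....
..............###########...##########.....
..............##########...###########.....
.............###########...###########.....
..............##########...###########.....
..............##########...##########......
....................###....##########......
............................#########......
................................####.......
...........................................
...........................................
...........................................
...........................................
...........................................
...........................................
0.036 [[242.9, 135.4], [236.6, 156.4]]
0.002 [[255.4, 137.8], [249.5, 158.8]]
-0.031 [[267.6, 140.1], [262.0, 161.2]]
[0.51635516 0.13551757 0.11616024] [ 6.27863471  4.30438912 -3.20297142] [-0.00186946  0.00049483 -0.00116274 -0.00041115  0.00064485 -0.00087328] 19.1667
```

```bash
python3 -c "
from workcell import bot
print(bot.job_done())"
```

```text
the job is handed in; nothing more can be done
None
```

I handed the job in at about 19 s of robot time, but it gave no verdict. All three blocks are in a row at the end stop. The board is held still at about 0.33 rad, in line with the index arm, which I also measured at about 0.33 rad (good to about ±0.03). At the last look the gripper hid most of the left block, and I viewed 11 pictures, one over the limit of 10.

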